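Pack a cheese block under the divider flap of a two-tier crate

TASK

Lift the hinged wooden divider flap of the two-tier gift crate (it has a steel bow handle) until it leans back open by itself, then take the oblong pale-yellow cheese block and set it down gently, without dropping it, lying flat, on the floor of the lower tier that the flap covered. Leave the flap open, and do not shift the other cheeses.

Things in the scene. Friction and masses are not known exactly. Their poses are not given: they have to be found in the camera images.
- flap (a joint): Opening angle of the divider flap, rad: 0 = lying closed and level over the lower tier, 1.57 = upright, 1.92 = leaning back on its end stop. Let go past about 1.5 it swings over to 1.92 by its own weight and stays; let go earlier it falls shut. It needs about 1 to 2 N at the handle; the hinge is free, with no catch or spring.
- flap_hinge (a point): Point on the hinge line, at mid length, 72 mm above the deck. The hinge line runs along this frame's x; the flap, closed, stretches from here towards this frame's -y for 165 mm (186 mm wide along x, 8 mm thick, its mid plane at hinge height). It opens by turning about -x: the free edge rises and swings over towards +y. z is up. This frame does not move with the flap.
- flap_handle (a point): Middle of the flap's steel bow handle: a round bar, 10 mm thick, 80 mm of it free, parallel to the hinge line (x), standing on two feet 39 mm from the flap's mid plane (30 mm of free gap beneath the bar). From the hinge it lies 140 mm along the flap and 39 mm off it, that is at (0, -0.140, 0.039) in the flap_hinge frame when closed. The frame turns with the flap; the bar is free to turn between finger pads.
- crate_floor (a point): Centre of the lower tier's floor, 8 mm above the deck. The crate has light-brown wooden walls and a reddish-brown flap of three boards; it is fixed to the deck, 210 mm along this frame's x and 170 mm along its y, its +y side being the hinged one. Inside, the lower tier measures 190 mm (x) by 150 mm (y) and is 60 mm deep; walls 10 mm thick: the two walls at +-y are 68 mm high over the deck, the two end boards at +-x 88 mm. z is up.
- pepato_center (a point): Centre of the oblong, smooth, pale-yellow cheese block to be packed: a rectangular block 58 mm (its x) by 105 mm (its y) by 52 mm (its z, up), loose, 0.23 to 0.47 kg, lying flat on the deck to the right of the crate. Centre 26 mm above its underside.
- caciotta_small: Bystander: small round white cheese, 101 x 97 x 46 mm, loose on the deck to the right of the crate; it and the block may have changed places. Origin at the centre of its underside.
- wax_wedge: Bystander: wedge of cheese with a dark rind, 137 x 141 x 56 mm, loose, near the front right, beside the display case's curved glass frame (fixed), which arches from the deck's front edge to the upper shelf roughly 0.4 to 0.45 m right of the robot's centre line and some 0.4 m high: an arm that starts beyond it must go up and over. Origin at its underside.
- valdorna: Bystander: large white cheese wheel, 161 mm across, 76 mm high, loose, behind and left of the crate. Origin at the centre of its underside.

How it is judged:
On the way:
1. the divider flap stands open, past upright (value of joint flap above 1.6 rad and distance of pepato_center from where it was at the start of the episode below 0.03 m), for 0.3 s.
At the end, for the whole second after the job is handed in: The cheese block, released and at rest, lies flat inside the lower tier: its centre within the walls and at most 36 mm above the tier's floor (26 mm when flat). The flap still stands open past upright (over 1.6 rad); it was opened while the block was within 30 mm of its start (x of pepato_center in the frame of crate_floor between -0.09 and 0.09 m and y of pepato_center in the frame of crate_floor between -0.07 and 0.07 m and z of pepato_center in the frame of crate_floor between 0.015 and 0.036 m and value of joint flap above 1.6 rad and linear speed of pepato below 0.02 m/s); the robot touches nothing.
It fails at once if the small round white cheese pushed more than 3 cm from its place (distance of caciotta_small from where it was at the start of the episode above 0.03 m).
It fails at once if the dark-rinded wedge pushed more than 3 cm from its place (distance of wax_wedge from where it was at the start of the episode above 0.03 m).
It fails at once if the large white wheel pushed more than 3 cm from its place (distance of valdorna from where it was at the start of the episode above 0.03 m).
It fails at once if the cheese block is dropped or thrown (moving faster than 0.6 m/s while nothing grips it) (linear speed of pepato above 0.6 m/s and contact force between the fingers and pepato below 0.05 N).
It also fails if it takes over 64 s, if anything falls off the work surface, if the arm or the gripper's body presses on something with over 40 N, if the wrist force passes 120 N, or if a joint passes its speed limit or range.

ROBOT

A 7-joint arm with a two-finger parallel gripper is mounted at the origin on a cart in front of the work surface, level with it; the furniture and walls round the work are solid. World frame = base frame: x ahead of the robot, y to its left, z up, the work surface at z = 0. Lengths are in m, angles in rad, forces in N, time in s.
With the tool pointing down it reaches from about 0.425 to 0.8 m from the base axis. Payload 8.3 kg.
Tool frame: the origin (TCP) lies midway between the tips of the shut fingers; the grasp point (between the pads) lies tcp_to_grasp behind it (tcp_to_grasp is the distance from the TCP to the grasp point, in m); z points along the fingers, x is the direction in which the jaws open and shut, and the axes are right-handed (so a half turn about z gives the same grasp; the last joint's range is limited). The gripper opens to 85 mm and grips with 20 to 120 N. Pads are 22 mm wide; open, the fingers measure 114 mm over their backs; the gripper's body (76 mm by 85 mm) begins 54 mm behind the grasp point. The pads swing forward as they close: fully open they stand 13 mm farther back than shut.
Start: joints at [1.21, 0.383, 0.016, 1.37, -0.006, 1.388, -0.046], TCP at [0.183, -0.597, 0.231] pointing down, gripper open.
Joint ranges: [-2.95, 2.95], [-0.25, 2.06], [-1.52, 1.56], [0.18, 2.33], [-1.44, 4.58], [0.02, 2.06], [-3.01, 3.01]. Speed limits (rad/s): [2.39, 2.39, 3.01, 3.01, 3.14, 3.14, 3.14].

INTERFACE

Orientations are given as a unit quaternion [w, x, y, z].
In Python, from cell import * gives the robot as it stands. The module is installed in compiled form; this text tells all that it offers.
- The arm moves only by the tool carry_out, never from a script. Its argument "series" is a list of rows, each an object of numbers: "x", "y", "z": the shift along the world's x, y, z in mm; "ax", "ay", "az": the turn, a rotation vector about the world's x, y, z in rad; "fingers": the finger opening in mm, from 0 to 85.4. A call has 1 to 8 rows; each row shifts and turns the pose as measured when the row begins; what a row does not reach is not made up. A row lasts 1/8 s, in which the tool goes at most 62.5 mm and 10.7 degrees, less where a joint would pass 70% of its speed; a pose out of reach is approached as far as the arm can. A call is refused whole if a number of a shift passes 62.5 or a number of a turn 0.188, either way. A call with a gripper value outside its range is refused whole. The fingers move at their own pace and stop on an object; "force" is the grip in N (left out, the last holds). Time passes only in rows, so rows that do not move let the fingers close. It gives the time, the measured TCP pose, the force and the opening at its end, in the units of the state.
- get_obs(): the state, without advancing time (a new reading comes with each control period).
- read_camera(name): name is "scene" or "side" or "wrist"; returns (picture, depth): 400x640x3 uint8, blue, green, red; 400x640 float32, m along the optical axis (not along the pixel's ray), 0 where there is no reading.
- get_calibration(name): a dict with "vfov" (degrees; the focal length in pixels is half the picture's height over the tangent of half this angle, whatever the lens; pixels are square), "cx", "cy" (the principal point, pixels), "R" (3x3) and "t" (3): a world point X has camera coordinates R X + t; the wrist camera has in their place "T_tool_cam" (4x4, takes a point from camera to tool coordinates, whose origin is the TCP and whose axes are the tool frame's). Camera axes: x right, y down, z forward; pixel columns grow to the right and rows downward; lengths in m; the calibration is good to about 2 mm. A picture is of the moment at which its call begins: read the wrist's pose just before it. get_calibration takes no time and is no camera call.
- job_done(): hands the job in, once; it reports no verdict.
Trained networks look in the newest picture that a camera, given by its name, has taken for a name from the list of things; names that differ only in an ending like _2 or _b are one class to them, and where a whole thing is asked for, a point or a joint stands for the part that bears it (a point fixed in the world has none). Each returns a list of dicts, best first, with "confidence" (0 to 1); they miss things now and then, are a little off and sometimes report something else, mostly with a low value. They report only what shows in the picture. A call takes as long as a camera call.
- recognise(camera, thing): "rect" ([left, top, right, bottom] as shares, 0 to 1, of the picture: columns of its width, rows of its height, round what is visible of it).
- spot_point(camera, thing): "position" ([column, row] as shares, 0 to 1, of the picture: columns of its width, rows of its height: a listed point, or the origin of a listed thing).
The state is a dict: "time_s": time; "joints": joint angles; "qvel": joint speeds; "joint_torque": joint torques, N m; "tool_pos": TCP position; "tool_rot": TCP orientation; "contact_force": force on the tool from outside, world axes, zero at the start; "ft_torque": the same for the moment, N m; "width": opening from 0.0 (shut) to 1.0 (fully open).
Only numpy, scipy, OpenCV 4.12 (cv2) and the standard library are available. Lean on these libraries where they do the work, as an engineer would, in place of code of your own. Each camera call takes 0.05 s, during which the arm holds its last target.

## Working session

There is one attempt and no reset: what is moved stays moved. The work goes in short steps, Python scripts to look and compute and a tool call to move; the robot and the scene stay as the last step left them, time stands still between calls to the robot, and variables do not carry over. Pictures are saved under pics/ and viewed, and the job is handed in when it is done.

Besides the shell and the picture viewer there is one more tool, called after ">>>" as a command line: name --argument value ..., lists and objects as JSON in quotes. carry_out: Moves the arm, as the interface text tells. Its arguments: {"type":"object","properties":{"series":{"type":"array","items":{"type":"object","properties":{"x":{"type":"number"},"y":{"type":"number"},"z":{"type":"number"},"ax":{"type":"number"},"ay":{"type":"number"},"az":{"type":"number"},"fingers":{"type":"number"}}}},"force":{"type":"number"}},"required":["series"]}

```bash
mkdir -p pics
cat > h.py <<'E'
from cell import *
import numpy as np, cv2
from scipy.spatial.transform import Rotation as Rn
def cam(name):
    o=get_obs(); p,d=read_camera(name); c=get_calibration(name)
    f=p.shape[0]/2/np.tan(np.radians(c['vfov'])/2)
    if 'R' in c:
        R=np.array(c['R']); t=np.array(c['t']); Rw=R.T; tw=-R.T@t
    else:
        q=o['tool_rot']; T=np.array(c['T_tool_cam']); Rt=Rn.from_quat([q[1],q[2],q[3],q[0]]).as_matrix()
        Rw=Rt@T[:3,:3]; tw=Rt@T[:3,3]+np.array(o['tool_pos'])
    v,u=np.mgrid[0:p.shape[0],0:p.shape[1]]
    P=np.dstack([(u-c['cx'])/f*d,(v-c['cy'])/f*d,d])@Rw.T+tw
    P[d==0]=np.nan
    return p,d,P,(f,c['cx'],c['cy'],Rw,tw)
E
python3 - <<'E'
from h import *
print(get_obs())
for n in ['scene','side','wrist']:
    p,d,P,K=cam(n); cv2.imwrite(f'pics/{n}0.png',p); np.savez(f'{n}0.npz',P=P,p=p); print(n,K)
    c=get_calibration(n); print({k:v for k,v in c.items() if k not in('R','t')})
    if n!='wrist':
        for t in ['flap_hinge','flap_handle','crate_floor','pepato_center']:
            r=spot_point(n,t)
            for q in r[:2]:
                u,v=q['position'][0]*640,q['position'][1]*400
                print(t,round(q['confidence'],2),round(u),round(v),P[min(int(v),399),min(int(u),639)].round(3))
E
```

```text
{'time_s': 0.0, 'joints': array([ 1.2101206 ,  0.38423427,  0.01638267,  1.37118175, -0.00629507,
        1.38822484, -0.04648756]), 'qvel': array([ 0.00059018, -0.00158645, -0.00040941, -0.00053916,  0.00015974,
       -0.00035449, -0.00029783]), 'joint_torque': array([ 1.79279359e-04, -6.27588773e+01,  8.44437405e-01, -3.71816468e+01,
        1.65591569e-02,  1.42398730e-02, -6.32367255e-05]), 'tool_pos': array([ 0.18324466, -0.59698606,  0.23026889]), 'tool_rot': array([-5.75480097e-04,  8.04194964e-01, -5.94364754e-01, -8.16964803e-04]), 'contact_force': array([ 0.65292766, -0.14796991, -0.08884817]), 'ft_torque': array([-0.00521212,  0.02137612,  0.03852626]), 'width': 1.0027199710629109}
scene (np.float64(410.21982316610377), 324.30425814468174, 199.89030268979874, array([[-0.86257072, -0.29495908,  0.4110607 ],
       [-0.50590822,  0.51143997, -0.69461215],
       [-0.00535071, -0.80711108, -0.59037536]]), array([-0.00373822,  0.8161718 ,  0.87881557]))
{'vfov': 51.98249277119507, 'cx': 324.30425814468174, 'cy': 199.89030268979874}
flap_handle 0.59 323 220 [ 0.558 -0.123 -0.0
[... 578 characters left out ...]
.7091125179741, 194.82785122392332, array([[ 2.94078681e-01, -9.15546826e-01, -2.74393401e-01],
       [-9.55781210e-01, -2.81725292e-01, -8.43394186e-02],
       [-8.68741950e-05,  2.87062482e-01, -9.57911856e-01]]), array([ 0.25365886, -0.57653391,  0.37286761]))
{'vfov': 70.66203350175445, 'cx': 320.7091125179741, 'cy': 194.82785122392332, 'T_tool_cam': array([[ 9.99999763e-01,  6.58293807e-04,  2.00896689e-04,
         5.98539318e-04],
       [-6.88257454e-04,  9.57902760e-01,  2.87092020e-01,
        -7.33247654e-02],
       [-3.44859401e-06, -2.87092090e-01,  9.57902987e-01,
        -1.41615564e-01],
       [ 0.00000000e+00,  0.00000000e+00,  0.00000000e+00,
         1.00000000e+00]])}
```

View pics/scene0.png

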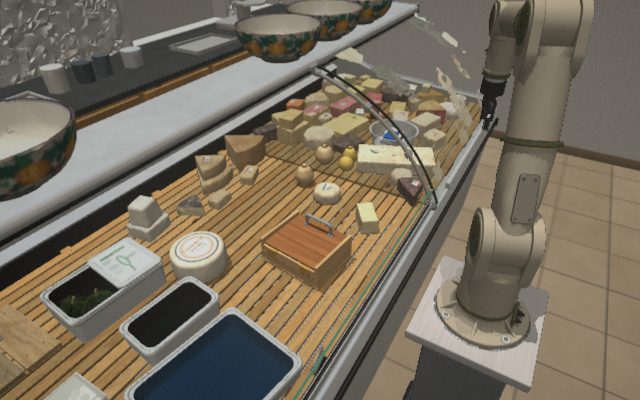

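View pics/side0.png

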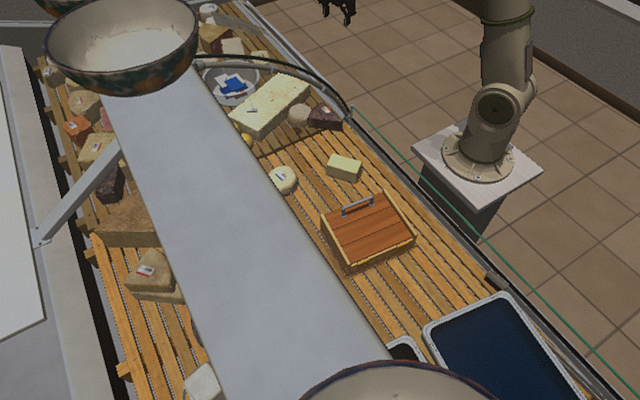

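View pics/wrist0.png

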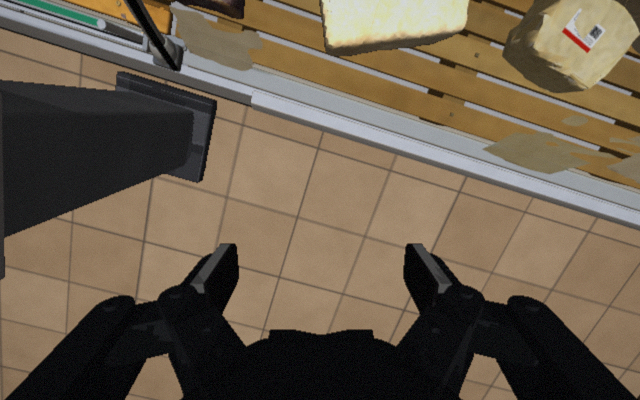

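The scene and side views show the crate (scene about (307,248), side about (367,232)) with its handle on the right-hand edge. The block is at scene (368,217) / side (344,167), and the round cheese is behind it. The arch stands between the arm and the crate. Next I'll measure.

```bash
cat > m.py <<'E'
from h import *
S=np.load('scene0.npz');D=np.load('side0.npz')
for n,Z in (('scene',S),('side',D)):
    P=Z['P'];x,y,z=P[...,0],P[...,1],P[...,2]
    def rect(name,m):
        Q=P[m]; 
        if len(Q)<10: print(n,name,len(Q));return
        r=cv2.minAreaRect(Q[:,:2].astype(np.float32)*1000)
        print(n,name,len(Q),'rect mm',np.round(r[0]),np.round(r[1]),round(r[2],1),'z',np.nanpercentile(Q[:,2],[5,50,95]).round(3),'med',np.median(Q,0).round(3))
    R=(x>.3)&(x<.75)&(y>-.12)&(y<.3)
    rect('flap top',R&(z>.069)&(z<.083)&(x<.62)&(y<.2))
    rect('endboards',R&(z>.084)&(z<.095)&(x<.62)&(y<.2))
    rect('handle',R&(z>.1)&(z<.13)&(x<.62)&(y<.2))
    B=(y<-.09)&(y>-.3)&(x>.35)&(x<.75)&(z>.035)&(z<.065)
    k,l,st,c=cv2.connectedComponentsWithStats(B.astype(np.uint8))
    for i in range(1,k):
        if st[i,4]>20: rect('blob%d %s'%(i,st[i]),(l==i)&(z>.042)); 
    # height map
    T=(x>.1)&(x<1)&(y>-.7)&(y<.4)&(z>.15)
    Q=P[T]
    H=np.histogram2d(Q[:,0],Q[:,1],bins=[np.arange(.1,1.01,.1),np.arange(-.7,.41,.1)])[0]
    mx=np.zeros(H.shape)
    for a in Q:
        i,j=int((a[0]-.1)/.1),int((a[1]+.7)/.1)
        if i<mx.shape[0] and j<mx.shape[1]: mx[i,j]=max(mx[i,j],a[2])
    print(mx.round(2))
E
python3 m.py
python3 - <<'E'
import cv2
for n,(u,v) in {'scene':(330,230),'side':(360,200)}.items():
    p=cv2.imread(f'pics/{n}0.png'); c=p[v-70:v+70,u-95:u+95]
    cv2.imwrite(f'pics/{n}0z.png',cv2.resize(c,None,fx=4,fy=4,interpolation=2))
E
```

```text
scene flap top 2628 rect mm [502.  68.] [175. 208.] 83.5 z [0.073 0.077 0.08 ] med [0.501 0.075 0.077]
scene endboards 336 rect mm [502.  66.] [169. 213.] 83.9 z [0.084 0.088 0.091] med [0.416 0.07  0.088]
scene handle 110 rect mm [496.   8.] [11. 98.] 84.9 z [0.103 0.114 0.118] med [0.49  0.009 0.114]
scene blob1 [296 168  18  13 146] 116 rect mm [ 716. -265.] [67. 32.] 49.0 z [0.044 0.053 0.063] med [ 0.714 -0.256  0.053]
scene blob2 [314 182  27  16 300] 166 rect mm [ 607. -235.] [76. 75.] 15.0 z [0.042 0.044 0.048] med [ 0.606 -0.231  0.044]
scene blob3 [356 202  23  24 402] 357 rect mm [ 420. -174.] [ 55. 107.] 37.3 z [0.045 0.052 0.055] med [ 0.415 -0.167  0.052]
[[0.64 0.65 0.67 0.67 0.68 0.72 0.   0.   0.   0.   0.  ]
 [0.63 0.64 0.59 0.   0.   0.   0.   0.   0.   0.   0.  ]
 [0.   0.   0.   0.24 0.   0.   0.   0.   0.   0.   0.  ]
 [0.32 0.32 0.31 0.32 0.   0.   0.   0.   0.   0.   0.  ]
 [0.38 0.38 0.37 0.37 0.   0.   0.   0.   0.   0.   0.  ]
 [0.41 0.41 0.4  0.41 0.   0.   0.   0.   0.   0.   0.  ]
 [0.55 0.55 0.56 0.55 0.55 0.44 0.44 0.44 0.44 0.44 0.44]
 [0.45 0.55 0.56
[... 474 characters left out ...]
 36.6 z [0.045 0.051 0.054] med [ 0.422 -0.17   0.051]
side blob2 [269 166  29  25 468] 251 rect mm [ 607. -232.] [80. 70.] 88.3 z [0.042 0.044 0.046] med [ 0.607 -0.232  0.044]
[[0.32 0.35 0.   0.   0.   0.   0.   0.   0.   0.   0.  ]
 [0.32 0.33 0.   0.   0.   0.   0.   0.   0.   0.   0.  ]
 [0.   0.   0.   0.24 0.   0.   0.   0.   0.   0.   0.  ]
 [0.32 0.32 0.   0.32 0.   0.   0.   0.   0.   0.   0.  ]
 [0.37 0.38 0.   0.37 0.   0.   0.   0.   0.   0.   0.  ]
 [0.38 0.4  0.   0.41 0.   0.   0.   0.   0.   0.   0.  ]
 [0.   0.   0.55 0.55 0.55 0.44 0.44 0.44 0.44 0.44 0.44]
 [0.   0.55 0.55 0.47 0.55 0.55 0.44 0.44 0.44 0.44 0.44]
 [0.54 0.55 0.55 0.55 0.55 0.44 0.44 0.44 0.44 0.44 0.44]]
```

View pics/side0z.png

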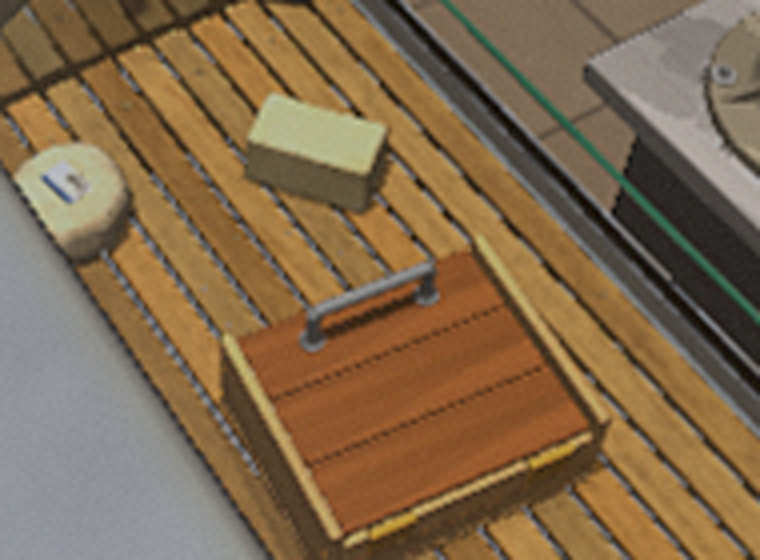

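Run:
```python
import cell
print([n for n in dir(cell) if not n.startswith('__')])
print(getattr(cell,'tcp_to_grasp',None))
import numpy as np
P=np.load('scene0.npz')['P']
print('valdorna',[P[r,198].round(3) for r in (240,250,260)])
x,y,z=P[...,0],P[...,1],P[...,2]
m=(z>.1)&(z<.6)&(x>.25)&(x<.75)&(y<-.25)&(y>-.6)
Q=P[m]
for a in np.arange(.25,.75,.05):
    s=Q[(Q[:,0]>=a)&(Q[:,0]<a+.05)]
    if len(s): print(a.round(2),len(s),np.percentile(s[:,1],[2,50,98]).round(3),np.percentile(s[:,2],[50,98]).round(3))
```

```text
['MotionError', 'get_calibration', 'get_obs', 'job_done', 'read_camera', 'recognise', 'spot_point', 'tcp_to_grasp']
0.0187
valdorna [array([0.774, 0.229, 0.077]), array([0.746, 0.259, 0.075]), array([0.716, 0.289, 0.076])]
0.25 41 [-0.508 -0.46  -0.389] [0.106 0.113]
0.3 151 [-0.399 -0.382 -0.37 ] [0.137 0.179]
0.35 183 [-0.398 -0.379 -0.363] [0.193 0.233]
0.4 143 [-0.43 -0.38 -0.37] [0.247 0.281]
0.45 206 [-0.598 -0.393 -0.37 ] [0.294 0.32 ]
0.5 251 [-0.599 -0.393 -0.365] [0.327 0.349]
0.55 210 [-0.596 -0.396 -0.372] [0.356 0.374]
0.6 136 [-0.595 -0.382 -0.37 ] [0.374 0.391]
0.65 209 [-0.597 -0.399 -0.37 ] [0.4   0.413]
0.7 1436 [-0.594 -0.365 -0.256] [0.494 0.553]
```

>>> carry_out --series '[{"z":60},{"z":60},{"z":60},{"z":40,"az":-0.1}]'

```text
invalid input
```

>>> carry_out --series '[{"x":0,"y":0,"z":60,"ax":0,"ay":0,"az":0,"fingers":85},{"x":0,"y":0,"z":60,"ax":0,"ay":0,"az":0,"fingers":85},{"x":0,"y":0,"z":60,"ax":0,"ay":0,"az":0,"fingers":85},{"x":0,"y":0,"z":40,"ax":0,"ay":0,"az":-0.1,"fingers":85}]'

```text
time_s: 1.05
tool_pos: [0.1821, -0.5937, 0.4525]
tool_rot: [-0.003, 0.773, -0.634, -0.004]
contact_force: [0.4, -0.1, -0.2]
width: 0.994
```

>>> carry_out --series '[{"x":34,"y":40,"z":0,"ax":0,"ay":0,"az":-0.03,"fingers":85},{"x":34,"y":40,"z":0,"ax":0,"ay":0,"az":-0.03,"fingers":85},{"x":34,"y":40,"z":0,"ax":0,"ay":0,"az":-0.03,"fingers":85},{"x":34,"y":40,"z":0,"ax":0,"ay":0,"az":-0.03,"fingers":85},{"x":34,"y":40,"z":0,"ax":0,"ay":0,"az":-0.03,"fingers":85},{"x":28,"y":40,"z":0,"ax":0,"ay":0,"az":-0.03,"fingers":85},{"x":20,"y":45,"z":0,"ax":0,"ay":0,"az":-0.03,"fingers":85},{"x":15,"y":45,"z":0,"ax":0,"ay":0,"az":-0.03,"fingers":85}]'

```text
time_s: 2.05
tool_pos: [0.4188, -0.2569, 0.4559]
tool_rot: [0.001, -0.685, 0.728, 0.0]
contact_force: [1.6, 0.2, -0.2]
width: 0.998
```

>>> carry_out --series '[{"x":15,"y":45,"z":0,"ax":0,"ay":0,"az":-0.02,"fingers":60},{"x":15,"y":45,"z":0,"ax":0,"ay":0,"az":-0.02,"fingers":60},{"x":15,"y":45,"z":0,"ax":0,"ay":0,"az":-0.01,"fingers":60},{"x":15,"y":45,"z":-20,"ax":0,"ay":0,"az":0,"fingers":60},{"x":10,"y":45,"z":-40,"ax":0,"ay":0,"az":0,"fingers":60},{"x":8,"y":35,"z":-50,"ax":0,"ay":0,"az":0,"fingers":60},{"x":0,"y":0,"z":-50,"ax":0,"ay":0,"az":0,"fingers":60}]'

```text
time_s: 2.92
tool_pos: [0.4998, 0.0175, 0.2971]
tool_rot: [0.005, -0.669, 0.743, -0.005]
contact_force: [0.4, -0.4, -0.8]
width: 0.706
```

Run:
```python
from h import *
o=get_obs(); print(o['tool_pos'],o['tool_rot'],o['width'],o['joints'].round(2))
p,d,P,K=cam('wrist'); cv2.imwrite('pics/w1.png',p)
x,y,z=P[...,0],P[...,1],P[...,2]
m=(z>.1)&(z<.125)&(x>.4)&(x<.6)&(y>-.05)&(y<.06)
Q=P[m]; print(len(Q),cv2.minAreaRect(Q[:,:2].astype(np.float32)*1000),np.median(Q,0))
m=(z>.083)&(z<.093)&(x>.35)&(x<.65)&(y>-.06)&(y<.2)
Q=P[m]; print(len(Q),cv2.minAreaRect(Q[:,:2].astype(np.float32)*1000),np.median(Q,0))
```

```text
[0.49979774 0.01754706 0.29713587] [ 0.00548216 -0.66896097  0.74326352 -0.00452765] 0.7058094102459409 [ 0.31  0.1  -0.45  1.58  0.05  1.45 -1.81]
661 ((497.6325988769531, 5.321624279022217), (9.956357955932617, 98.97144317626953), 83.53823852539062) [0.50077393 0.00508984 0.11379081]
1960 ((504.1346435546875, 64.69135284423828), (169.60821533203125, 209.63670349121094), 83.42166137695312) [0.59772192 0.05669017 0.08642904]
```

View pics/w1.png

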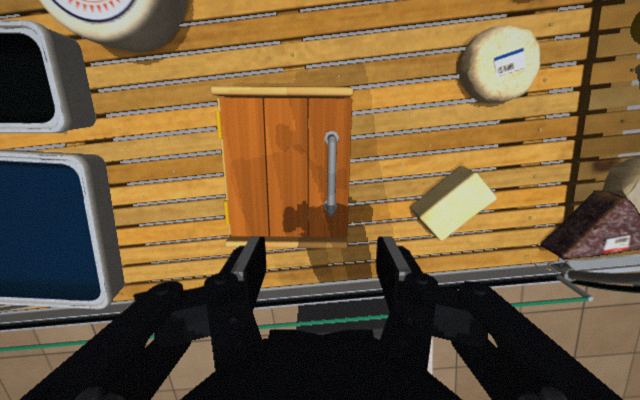

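The wrist view shows the handle bar from (332,135) to (330,212). It measures (0.4975, 0.0055), which agrees with the other cameras to within 2 mm. I'll descend onto the bar and grip it.

>>> carry_out --series '[{"x":-2,"y":-12,"z":-40,"ax":0,"ay":0,"az":0,"fingers":50},{"x":0,"y":0,"z":-50,"ax":0,"ay":0,"az":0,"fingers":50},{"x":0,"y":0,"z":-50,"ax":0,"ay":0,"az":0,"fingers":50},{"x":0,"y":0,"z":-30,"ax":0,"ay":0,"az":0,"fingers":50}]'

```text
time_s: 3.48
tool_pos: [0.4961, 0.001, 0.1199]
tool_rot: [0.002, -0.667, 0.745, -0.004]
contact_force: [0.0, 0.1, 0.3]
width: 0.583
```

>>> carry_out --force 20 --series '[{"x":1,"y":4,"z":-23,"ax":0,"ay":0,"az":0,"fingers":50},{"x":0,"y":0,"z":0,"ax":0,"ay":0,"az":0,"fingers":50},{"x":0,"y":0,"z":0,"ax":0,"ay":0,"az":0,"fingers":25},{"x":0,"y":0,"z":0,"ax":0,"ay":0,"az":0,"fingers":5},{"x":0,"y":0,"z":0,"ax":0,"ay":0,"az":0,"fingers":5},{"x":0,"y":0,"z":0,"ax":0,"ay":0,"az":0,"fingers":5}]'

```text
time_s: 4.22
tool_pos: [0.4992, 0.0058, 0.1007]
tool_rot: [0.004, -0.667, 0.745, -0.004]
contact_force: [-0.8, -1.9, -2.3]
width: 0.103
```

Run:
```python
from h import *
o=get_obs(); print(o['tool_pos'],o['contact_force'],o['width']*85.4)
r0=np.hypot(.14,.039);a0=np.arctan2(.039,.14)
# keep tool tilt phi; grasp pt = bar ; tcp = bar + .0152*tooldir
h=np.array([.513,.1446,.072]); yd=np.array([.113,.994,0]);zd=np.array([0,0,1])
off=None
prev=None
for th in np.arange(0,1.95,.12):
    phi=min(th,1.92)*0.4
    bar=h+r0*(-np.cos(a0+th)*yd+np.sin(a0+th)*zd)
    td=-np.cos(phi)*zd-np.sin(phi)*yd
    g=.0147
    t=bar+g*td
    if prev is not None: print(th.round(2),round(phi,2),(t*1000).round(0),((t-prev)*1000).round(0))
    else: print(t)
    prev=t
```

```text
[0.49922321 0.0057865  0.10066697] [-0.78411544 -1.93848455 -2.29068883] 8.767248395357218
[0.49718 0.00544 0.0963 ]
0.12 0.05 [498.  10. 113.] [ 1.  5. 16.]
0.24 0.1 [499.  17. 129.] [ 1.  7. 16.]
0.36 0.14 [500.  26. 143.] [ 1.  9. 15.]
0.48 0.19 [501.  36. 157.] [ 1. 10. 14.]
0.6 0.24 [502.  48. 169.] [ 1. 12. 12.]
0.72 0.29 [504.  61. 180.] [ 2. 13. 11.]
0.84 0.34 [505.  76. 188.] [ 2. 14.  9.]
0.96 0.38 [507.  91. 195.] [ 2. 15.  7.]
1.08 0.43 [509. 107. 201.] [ 2. 16.  5.]
1.2 0.48 [511. 124. 204.] [ 2. 16.  3.]
1.32 0.53 [513. 140. 205.] [ 2. 17.  1.]
1.44 0.58 [514. 157. 204.] [ 2. 17. -1.]
1.56 0.62 [516. 173. 200.] [ 2. 16. -3.]
1.68 0.67 [518. 189. 195.] [ 2. 16. -5.]
1.8 0.72 [520. 204. 188.] [ 2. 15. -7.]
1.92 0.77 [521. 218. 180.] [ 2. 14. -9.]
```

>>> carry_out --series '[{"x":1,"y":5,"z":16,"ax":-0.048,"ay":0.005,"az":0,"fingers":5},{"x":1,"y":7,"z":16,"ax":-0.048,"ay":0.005,"az":0,"fingers":5},{"x":1,"y":9,"z":15,"ax":-0.048,"ay":0.005,"az":0,"fingers":5},{"x":1,"y":10,"z":14,"ax":-0.048,"ay":0.005,"az":0,"fingers":5}]'

```text
time_s: 4.72
tool_pos: [0.5029, 0.0389, 0.1634]
tool_rot: [-0.068, -0.663, 0.742, -0.069]
contact_force: [5.7, 10.1, -13.8]
width: 0.104
```

```bash
cat > a.py <<'E'
from h import *
o=get_obs(); print(o['tool_pos'].round(4),o['contact_force'].round(1),o['width']*85.4)
q=o['tool_rot'];R=Rn.from_quat([q[1],q[2],q[3],q[0]]).as_matrix()
h=np.array([.513,.1446,.072]); yd=np.array([.113,.994,0])
g=o['tool_pos']-.0105*R[:,2]-h
yy=g@yd; r0=np.hypot(.14,.039);a0=np.arctan2(.039,.14)
th=np.pi-np.arctan2(g[2],yy)-a0
print('r',np.hypot(yy,g[2]),'expected',r0,'theta',th,'tool z',R[:,2].round(3), 'x along',(g@np.array([.994,-.113,0])).round(4))
E
python3 a.py
```

```text
[0.5029 0.0389 0.1634] [  5.7  10.1 -13.8] 8.894130941384228
r 0.14562087191436263 expected 0.14533065746772084 theta 0.501887665439929 tool z [-0.009 -0.192 -0.981] x along 0.0018
```

>>> carry_out --series '[{"x":0,"y":12,"z":10,"ax":-0.048,"ay":0.005,"az":0,"fingers":5},{"x":1,"y":13,"z":11,"ax":-0.048,"ay":0.005,"az":0,"fingers":5},{"x":1,"y":14,"z":8,"ax":-0.048,"ay":0.005,"az":0,"fingers":5},{"x":1,"y":15,"z":7,"ax":-0.048,"ay":0.005,"az":0,"fingers":5}]'

```text
time_s: 5.22
tool_pos: [0.5094, 0.0954, 0.2018]
tool_rot: [-0.136, -0.654, 0.732, -0.136]
contact_force: [6.9, 2.1, -14.8]
width: 0.101
```

```bash
python3 a.py
```

```text
[0.5094 0.0954 0.2018] [  6.9   2.1 -14.8] 8.641350143331657
r 0.1467422900475651 expected 0.14533065746772084 theta 0.9851080952998706 tool z [-0.021 -0.377 -0.926] x along 0.0017
```

>>> carry_out --series '[{"x":0,"y":16,"z":2,"ax":-0.048,"ay":0.005,"az":0,"fingers":5},{"x":1,"y":16,"z":1,"ax":-0.048,"ay":0.005,"az":0,"fingers":5},{"x":1,"y":16,"z":0,"ax":-0.048,"ay":0.005,"az":0,"fingers":5},{"x":1,"y":16,"z":-2,"ax":-0.048,"ay":0.005,"az":0,"fingers":5}]'

```text
time_s: 5.72
tool_pos: [0.5166, 0.157, 0.2096]
tool_rot: [-0.205, -0.634, 0.717, -0.206]
contact_force: [2.4, -2.0, 0.0]
width: 0.102
```

```bash
python3 a.py
```

```text
[0.5166 0.157  0.2096] [ 2.4 -2.   0. ] 8.668937043496113
r 0.1475109121831531 expected 0.14533065746772084 theta 1.4250480802217695 tool z [-0.032 -0.555 -0.831] x along 0.0018
```

>>> carry_out --series '[{"x":1,"y":16,"z":-4,"ax":-0.03,"ay":0.004,"az":0,"fingers":5},{"x":1,"y":16,"z":-5,"ax":-0.03,"ay":0.004,"az":0,"fingers":5},{"x":1,"y":15,"z":-7,"ax":-0.03,"ay":0.004,"az":0,"fingers":5}]'

```text
time_s: 6.1
tool_pos: [0.522, 0.2041, 0.197]
tool_rot: [-0.237, -0.623, 0.707, -0.237]
contact_force: [1.1, -1.7, -1.9]
width: 0.104
```

```bash
python3 a.py
python3 - <<'E'
from h import *
p,d,P,K=cam('side'); cv2.imwrite('pics/s2.png',cv2.resize(p[100:320,220:520],None,fx=2.5,fy=2.5))
E
```

```text
[0.522  0.2041 0.197 ] [ 1.1 -1.7 -1.9] 8.859248540590555
r 0.14891374908417152 expected 0.14533065746772084 theta 1.7641149696903504 tool z [-0.039 -0.63  -0.776] x along 0.0019
```

View pics/s2.png

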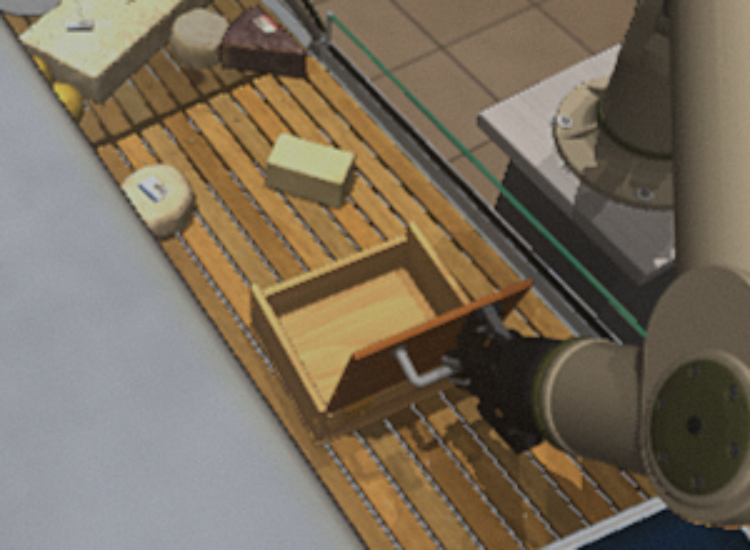

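The side view shows the flap past upright, with the fingers still on the bar at about (460,370). I'll open them a little and back out along the tool axis.

>>> carry_out --series '[{"x":0,"y":4,"z":-2,"ax":0,"ay":0,"az":0,"fingers":5},{"x":0,"y":0,"z":0,"ax":0,"ay":0,"az":0,"fingers":28},{"x":0,"y":0,"z":0,"ax":0,"ay":0,"az":0,"fingers":28},{"x":0,"y":0,"z":0,"ax":0,"ay":0,"az":0,"fingers":28},{"x":1,"y":13,"z":15,"ax":0,"ay":0,"az":0,"fingers":28},{"x":1,"y":19,"z":23,"ax":0,"ay":0,"az":0,"fingers":28},{"x":1,"y":25,"z":31,"ax":0,"ay":0,"az":0,"fingers":28},{"x":1,"y":25,"z":31,"ax":0,"ay":0,"az":0,"fingers":28}]'

```text
time_s: 7.15
tool_pos: [0.5272, 0.289, 0.2956]
tool_rot: [-0.239, -0.622, 0.707, -0.236]
contact_force: [-13.9, -11.0, 7.2]
width: 0.329
```

```bash
python3 a.py
python3 - <<'E'
from h import *
p,d,P,K=cam('side'); cv2.imwrite('pics/s3.png',cv2.resize(p[100:320,220:520],None,fx=2.5,fy=2.5))
E
```

```text
[0.5272 0.289  0.2956] [-13.9 -11.    7.2] 28.09435107308155
r 0.2770372697336539 expected 0.14533065746772084 theta 1.8790450828815066 tool z [-0.043 -0.631 -0.774] x along -0.0025
```

View pics/s3.png

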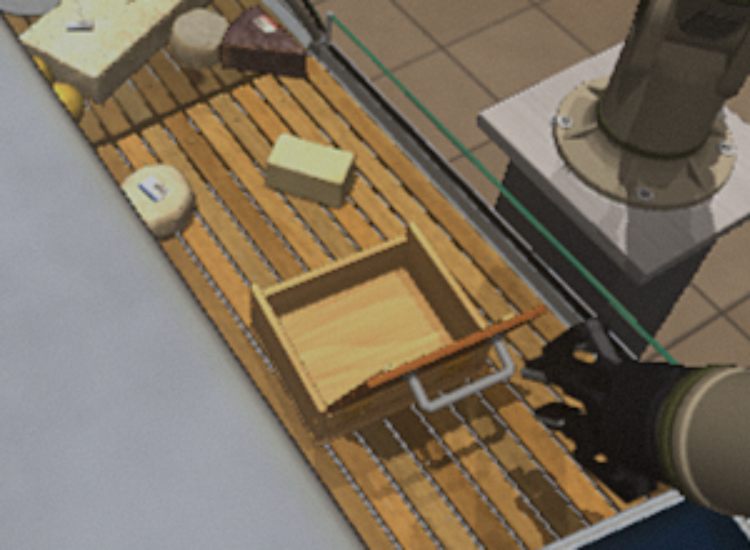

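Run:
```python
from h import *
o=get_obs();print(o['contact_force'],o['ft_torque'],o['joints'].round(2),o['qvel'].round(2))
for n in ('scene','wrist'):
    p,d,P,K=cam(n); cv2.imwrite(f'pics/{n}3.png',p)
print(get_obs()['contact_force'])
```

```text
[-0.77408721  0.64103781  2.87721663] [ 0.6055674  -0.00129959 -0.03398948] [-0.71  0.69 -0.2   0.94  0.57  2.05 -2.47] [ 0.09 -0.03 -0.21  0.06  0.12 -0.02 -0.12]
[-0.95534169 -0.20355362 -0.46802856]
```

View pics/scene3.png

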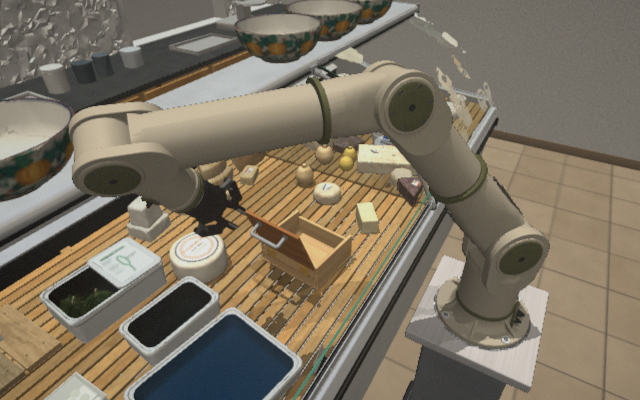

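View pics/wrist3.png

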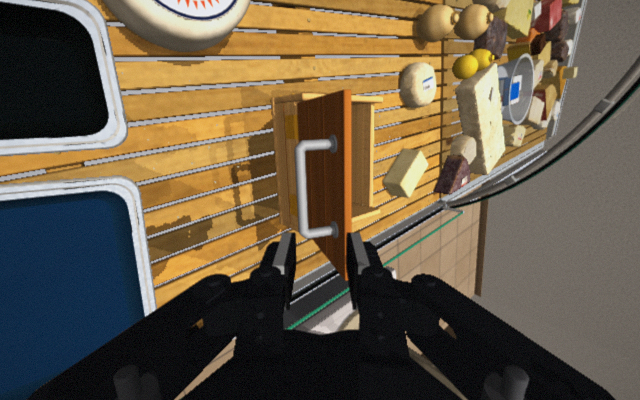

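>>> carry_out --series '[{"x":-3,"y":0,"z":30,"ax":0.16,"ay":-0.02,"az":0,"fingers":80},{"x":-3,"y":0,"z":30,"ax":0.17,"ay":-0.02,"az":0,"fingers":80},{"x":-3,"y":-20,"z":20,"ax":0.17,"ay":-0.02,"az":0,"fingers":80},{"x":-3,"y":-40,"z":10,"ax":0.16,"ay":-0.02,"az":0,"fingers":80},{"x":0,"y":-50,"z":0,"ax":0,"ay":0,"az":-0.1,"fingers":80},{"x":0,"y":-50,"z":0,"ax":0,"ay":0,"az":-0.1,"fingers":80}]'

```text
time_s: 8.05
tool_pos: [0.5102, 0.1243, 0.3801]
tool_rot: [0.004, -0.575, 0.818, -0.018]
contact_force: [0.2, 0.6, -0.6]
width: 0.938
```

```bash
cat > b.py <<'E'
from h import *
o=get_obs(); q=o['tool_rot'];R=Rn.from_quat([q[1],q[2],q[3],q[0]]).as_matrix()
print(o['tool_pos'].round(4),'xang',np.degrees(np.arctan2(R[1,0],R[0,0])).round(1),'z',R[:,2].round(3),o['joints'].round(2),o['contact_force'].round(1),(o['width']*85.4).round(1))
E
python3 b.py
```

```text
Traceback (most recent call last):
  File "b.py", line 3, in <module>
    print(o['tool_pos'].round(4),'xang',np.degrees(np.arctan2(R[1,0],R[0,0])).round(1),'z',R[:,2].round(3),o['joints'].round(2),o['contact_force'].round(1),(o['width']*85.4).round(1))
                                                                                                                                                            ^^^^^^^^^^^^^^^^^^^^^^^
AttributeError: 'float' object has no attribute 'round'
```

>>> carry_out --series '[{"x":-8,"y":-40,"z":0,"ax":0,"ay":0,"az":-0.07,"fingers":85},{"x":-8,"y":-40,"z":0,"ax":0,"ay":0,"az":-0.07,"fingers":85},{"x":-8,"y":-40,"z":0,"ax":0,"ay":0,"az":-0.07,"fingers":85},{"x":-12,"y":-40,"z":0,"ax":0,"ay":0,"az":-0.07,"fingers":85},{"x":-14,"y":-40,"z":-20,"ax":0,"ay":0,"az":-0.08,"fingers":85},{"x":-14,"y":-40,"z":-30,"ax":0,"ay":0,"az":-0.08,"fingers":85},{"x":-14,"y":-35,"z":-30,"ax":0,"ay":0,"az":-0.08,"fingers":85},{"x":-10,"y":-15,"z":-20,"ax":0,"ay":0,"az":-0.06,"fingers":85}]'

```text
time_s: 9.05
tool_pos: [0.4081, -0.1837, 0.2708]
tool_rot: [-0.01, -0.299, 0.954, -0.018]
contact_force: [0.8, 1.4, 0.7]
width: 0.994
```

```bash
sed -i "s/(o\['width'\]\*85.4).round(1)/round(o['width']*85.4,1)/" b.py; python3 b.py
python3 - <<'E'
from h import *
p,d,P,K=cam('wrist'); cv2.imwrite('pics/w4.png',p)
x,y,z=P[...,0],P[...,1],P[...,2]
m=((z>.046)&(z<.06)&(x>.33)&(x<.5)&(y>-.26)&(y<-.09)).astype(np.uint8)
k,l,st,c=cv2.connectedComponentsWithStats(m); i=1+st[1:,4].argmax(); Q=P[l==i]
print(len(Q),cv2.minAreaRect(Q[:,:2].astype(np.float32)*1000),np.median(Q,0))
E
```

```text
[ 0.4081 -0.1837  0.2708] xang -145.2 z [-0.009 -0.041 -0.999] [ 0.24 -0.03  0.08  1.77  0.04  1.4  -2.23] [0.8 1.4 0.7] 84.9
3153 ((420.4564514160156, -175.79306030273438), (54.913330078125, 101.24888610839844), 37.08359909057617) [ 0.42190775 -0.17802541  0.05048675]
```

View pics/w4.png

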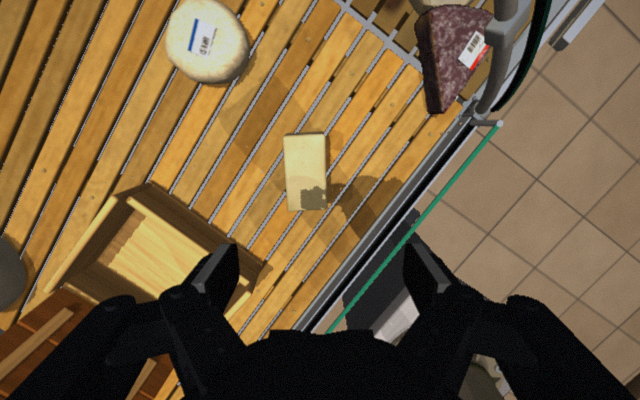

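Run:
```python
from h import *
for n in ('scene0','side0'):
    Z=np.load(n+'.npz');P=Z['P'];p=Z['p'].astype(int)
    m=(p[...,1]-p[...,2]>40)&(p[...,1]>p[...,0]+5)&(P[...,0]<.5)&(P[...,1]>-.4)&(P[...,1]<.2)
    Q=P[m];print(n,len(Q));print(Q[::max(1,len(Q)//8)].round(3))
```

```text
scene0 112
[[ 0.267 -0.343  0.082]
 [ 0.268 -0.267  0.08 ]
 [ 0.269 -0.146  0.078]
 [ 0.267 -0.06   0.08 ]
 [ 0.27   0.006  0.078]
 [ 0.267  0.06   0.079]
 [ 0.269  0.12   0.08 ]
 [ 0.269  0.162  0.078]]
side0 165
[[ 0.269 -0.357  0.078]
 [ 0.268 -0.24   0.079]
 [ 0.268 -0.134  0.08 ]
 [ 0.266 -0.075  0.078]
 [ 0.266 -0.027  0.078]
 [ 0.267  0.019  0.08 ]
 [ 0.268  0.065  0.078]
 [ 0.267  0.148  0.078]
 [ 0.268  0.188  0.076]]
```

>>> carry_out --series '[{"x":13,"y":8,"z":-20,"ax":0.04,"ay":-0.01,"az":0.04,"fingers":85},{"x":0,"y":0,"z":-40,"ax":0,"ay":0,"az":0,"fingers":85},{"x":0,"y":0,"z":-40,"ax":0,"ay":0,"az":0,"fingers":85},{"x":0,"y":0,"z":-30,"ax":0,"ay":0,"az":0,"fingers":85}]'

```text
time_s: 9.6
tool_pos: [0.4158, -0.1763, 0.135]
tool_rot: [-0.002, -0.316, 0.949, 0.0]
contact_force: [0.1, -0.3, 0.5]
width: 0.994
```

```bash
python3 b.py
```

```text
[ 0.4158 -0.1763  0.135 ] xang -143.2 z [-0.004 -0.001 -1.   ] [ 0.25  0.09  0.09  1.96 -0.01  1.1  -2.16] [ 0.1 -0.3  0.5] 84.9
```

>>> carry_out --series '[{"x":5,"y":1,"z":-35,"ax":0,"ay":0,"az":0,"fingers":85},{"x":0,"y":0,"z":-35,"ax":0,"ay":0,"az":0,"fingers":85},{"x":0,"y":0,"z":-30,"ax":0,"ay":0,"az":0,"fingers":85},{"x":0,"y":0,"z":0,"ax":0,"ay":0,"az":0,"fingers":85}]'

```text
time_s: 10.1
tool_pos: [0.4157, -0.1719, 0.0293]
tool_rot: [-0.006, -0.318, 0.948, 0.003]
contact_force: [0.5, 0.1, 0.6]
width: 0.996
```

```bash
python3 b.py
```

```text
[ 0.4157 -0.1719  0.0293] xang -142.9 z [-0.013  0.002 -1.   ] [ 0.25  0.24  0.08  2.06 -0.02  0.86 -2.15] [0.5 0.1 0.6] 85.0
```

>>> carry_out --force 35 --series '[{"x":6,"y":-2,"z":-16,"ax":0,"ay":-0.013,"az":0,"fingers":85},{"x":0,"y":0,"z":0,"ax":0,"ay":0,"az":0,"fingers":85},{"x":0,"y":0,"z":0,"ax":0,"ay":0,"az":0,"fingers":64},{"x":0,"y":0,"z":0,"ax":0,"ay":0,"az":0,"fingers":48},{"x":0,"y":0,"z":0,"ax":0,"ay":0,"az":0,"fingers":48},{"x":0,"y":0,"z":0,"ax":0,"ay":0,"az":0,"fingers":48}]'

```text
time_s: 10.85
tool_pos: [0.423, -0.1738, 0.018]
tool_rot: [0.002, -0.318, 0.948, 0.0]
contact_force: [-1.2, -0.3, -4.7]
width: 0.674
```

```bash
python3 b.py
```

```text
[ 0.423  -0.1738  0.018 ] xang -142.9 z [ 0.003  0.002 -1.   ] [ 0.25  0.26  0.08  2.06 -0.03  0.82 -2.14] [-1.2 -0.3 -4.7] 57.5
```

>>> carry_out --series '[{"x":0,"y":0,"z":12,"ax":0,"ay":0,"az":0,"fingers":48},{"x":0,"y":0,"z":25,"ax":0,"ay":0,"az":0,"fingers":48},{"x":0,"y":0,"z":35,"ax":0,"ay":0,"az":0,"fingers":48},{"x":0,"y":0,"z":35,"ax":0,"ay":0,"az":0,"fingers":48},{"x":0,"y":0,"z":35,"ax":0,"ay":0,"az":0,"fingers":48},{"x":0,"y":0,"z":20,"ax":0,"ay":0,"az":0,"fingers":48}]'

```text
time_s: 11.6
tool_pos: [0.4201, -0.1726, 0.1867]
tool_rot: [-0.0, -0.319, 0.948, 0.002]
contact_force: [0.2, 0.2, -3.7]
width: 0.673
```

```bash
python3 b.py
python3 - <<'E'
from h import *
p,d,P,K=cam('side'); cv2.imwrite('pics/s5.png',cv2.resize(p[80:300,220:520],None,fx=2.5,fy=2.5))
E
```

```text
[ 0.4201 -0.1726  0.1867] xang -142.9 z [-0.001  0.003 -1.   ] [ 0.24  0.04  0.09  1.88 -0.01  1.22 -2.17] [ 0.2  0.2 -3.7] 57.5
```

View pics/s5.png

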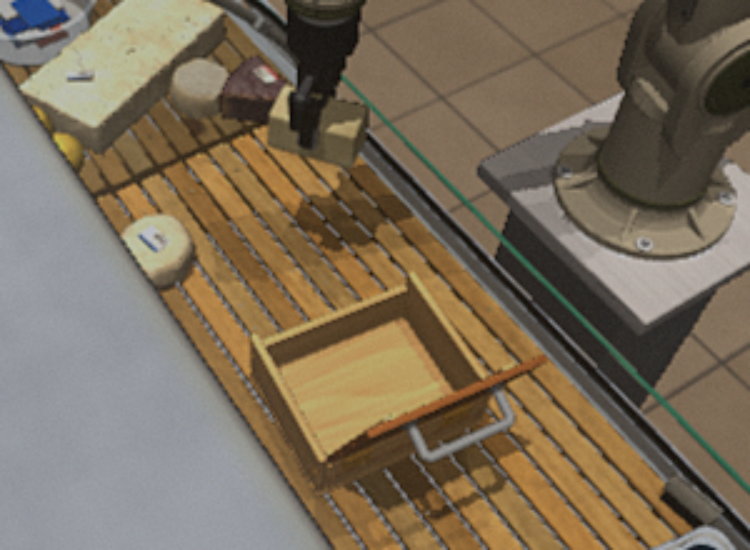

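>>> carry_out --series '[{"x":15,"y":15,"z":0,"ax":0,"ay":0,"az":0.09,"fingers":48},{"x":13,"y":30,"z":0,"ax":0,"ay":0,"az":0.1,"fingers":48},{"x":12,"y":33,"z":0,"ax":0,"ay":0,"az":0.11,"fingers":48},{"x":12,"y":33,"z":0,"ax":0,"ay":0,"az":0.11,"fingers":48},{"x":10,"y":33,"z":0,"ax":0,"ay":0,"az":0.11,"fingers":48},{"x":10,"y":33,"z":0,"ax":0,"ay":0,"az":0.11,"fingers":48},{"x":8,"y":30,"z":0,"ax":0,"ay":0,"az":0.1,"fingers":48},{"x":3,"y":15,"z":0,"ax":0,"ay":0,"az":0.08,"fingers":48}]'

```text
time_s: 12.65
tool_pos: [0.5027, 0.0653, 0.1867]
tool_rot: [-0.001, -0.682, 0.731, 0.003]
contact_force: [-0.5, 0.4, -3.6]
width: 0.674
```

```bash
python3 b.py
```

```text
[0.5027 0.0653 0.1867] xang -93.9 z [-0.006  0.004 -1.   ] [-0.03  0.17 -0.18  1.75  0.03  1.23 -1.85] [-0.5  0.4 -3.6] 57.5
```

>>> carry_out --series '[{"x":0,"y":-9,"z":-10,"ax":0,"ay":0,"az":-0.045,"fingers":48},{"x":0,"y":0,"z":-30,"ax":0,"ay":0,"az":0,"fingers":48},{"x":0,"y":0,"z":-30,"ax":0,"ay":0,"az":0,"fingers":48},{"x":0,"y":0,"z":-30,"ax":0,"ay":0,"az":0,"fingers":48},{"x":0,"y":0,"z":-20,"ax":0,"ay":0,"az":0,"fingers":48},{"x":0,"y":0,"z":0,"ax":0,"ay":0,"az":0,"fingers":48}]'

```text
time_s: 13.4
tool_pos: [0.4999, 0.0571, 0.0599]
tool_rot: [-0.003, -0.665, 0.746, 0.004]
contact_force: [-1.0, 0.8, -3.2]
width: 0.678
```

```bash
python3 b.py
python3 - <<'E'
from h import *
p,d,P,K=cam('side'); cv2.imwrite('pics/s6.png',cv2.resize(p[80:300,220:520],None,fx=2.5,fy=2.5))
E
```

```text
[0.4999 0.0571 0.0599] xang -96.6 z [-0.011  0.002 -1.   ] [-0.03  0.3  -0.17  1.89  0.05  0.96 -1.91] [-1.   0.8 -3.2] 57.9
```

View pics/s6.png

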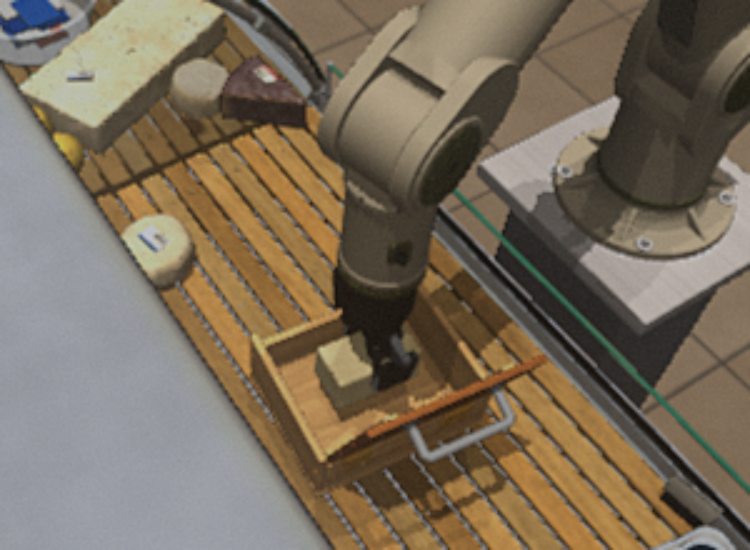

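The block is in the crate with clear walls around it, held about 30 mm above the floor. I'll lower it the rest of the way, watching the vertical force.

>>> carry_out --series '[{"x":2,"y":0,"z":-12,"ax":0,"ay":-0.01,"az":0,"fingers":48},{"x":0,"y":0,"z":-10,"ax":0,"ay":0,"az":0,"fingers":48},{"x":0,"y":0,"z":-4,"ax":0,"ay":0,"az":0,"fingers":48},{"x":0,"y":0,"z":0,"ax":0,"ay":0,"az":0,"fingers":48}]'

```text
time_s: 13.95
tool_pos: [0.5043, 0.0572, 0.0352]
tool_rot: [0.003, -0.665, 0.747, -0.001]
contact_force: [-0.4, 0.5, -2.2]
width: 0.676
```

```bash
python3 b.py
```

```text
[0.5043 0.0572 0.0352] xang -96.6 z [ 0.005  0.003 -1.   ] [-0.03  0.33 -0.16  1.92  0.07  0.89 -1.92] [-0.4  0.5 -2.2] 57.8
```

>>> carry_out --series '[{"x":0,"y":0,"z":-3,"ax":0,"ay":0,"az":0,"fingers":48},{"x":0,"y":0,"z":-3,"ax":0,"ay":0,"az":0,"fingers":48},{"x":0,"y":0,"z":-2,"ax":0,"ay":0,"az":0,"fingers":48},{"x":0,"y":0,"z":0,"ax":0,"ay":0,"az":0,"fingers":48}]'

```text
time_s: 14.45
tool_pos: [0.5048, 0.0573, 0.0273]
tool_rot: [0.003, -0.665, 0.747, -0.001]
contact_force: [0.1, -0.2, -3.6]
width: 0.67
```

```bash
python3 b.py
```

```text
[0.5048 0.0573 0.0273] xang -96.6 z [ 0.007  0.003 -1.   ] [-0.04  0.34 -0.16  1.92  0.07  0.87 -1.92] [ 0.1 -0.2 -3.6] 57.2
```

Still carrying the weight, so contact should come within about 1–2 mm.

>>> carry_out --series '[{"x":0,"y":0,"z":-2,"ax":0,"ay":0,"az":0,"fingers":48},{"x":0,"y":0,"z":0,"ax":0,"ay":0,"az":0,"fingers":48}]'

```text
time_s: 14.7
tool_pos: [0.5051, 0.0573, 0.0255]
tool_rot: [0.004, -0.665, 0.747, -0.001]
contact_force: [-0.9, 0.8, -1.9]
width: 0.675
```

```bash
python3 b.py
```

```text
[0.5051 0.0573 0.0255] xang -96.6 z [ 0.007  0.003 -1.   ] [-0.04  0.35 -0.16  1.92  0.07  0.87 -1.92] [-0.9  0.8 -1.9] 57.7
```

>>> carry_out --series '[{"x":0,"y":0,"z":-2,"ax":0,"ay":0,"az":0,"fingers":48},{"x":0,"y":0,"z":0,"ax":0,"ay":0,"az":0,"fingers":48}]'

```text
time_s: 14.95
tool_pos: [0.5053, 0.0574, 0.0256]
tool_rot: [0.004, -0.665, 0.747, -0.002]
contact_force: [0.8, 0.7, -3.6]
width: 0.672
```

```bash
python3 b.py
```

```text
[0.5053 0.0574 0.0256] xang -96.6 z [ 0.008  0.003 -1.   ] [-0.04  0.35 -0.16  1.92  0.07  0.87 -1.92] [ 0.8  0.7 -3.6] 57.4
```

TCP height is at the expected 26 mm and no longer drops, so I'll release in small steps.

>>> carry_out --force 20 --series '[{"x":0,"y":0,"z":0,"ax":0,"ay":0,"az":0,"fingers":60},{"x":0,"y":0,"z":0,"ax":0,"ay":0,"az":0,"fingers":68},{"x":0,"y":0,"z":0,"ax":0,"ay":0,"az":0,"fingers":76},{"x":0,"y":0,"z":0,"ax":0,"ay":0,"az":0,"fingers":76},{"x":0,"y":0,"z":10,"ax":0,"ay":0,"az":0,"fingers":76},{"x":0,"y":0,"z":30,"ax":0,"ay":0,"az":0,"fingers":76},{"x":0,"y":0,"z":40,"ax":0,"ay":0,"az":0,"fingers":76},{"x":0,"y":0,"z":50,"ax":0,"ay":0,"az":0,"fingers":76}]'

```text
time_s: 15.95
tool_pos: [0.5032, 0.0571, 0.1574]
tool_rot: [0.002, -0.665, 0.747, 0.0]
contact_force: [1.1, 0.4, 0.5]
width: 0.89
```

>>> carry_out --series '[{"x":0,"y":-10,"z":50,"ax":0,"ay":0,"az":0,"fingers":76},{"x":0,"y":-30,"z":50,"ax":0,"ay":0,"az":0,"fingers":76},{"x":0,"y":-40,"z":40,"ax":0,"ay":0,"az":0,"fingers":76},{"x":0,"y":-40,"z":0,"ax":0,"ay":0,"az":0,"fingers":76},{"x":0,"y":0,"z":0,"ax":0,"ay":0,"az":0,"fingers":76},{"x":0,"y":0,"z":0,"ax":0,"ay":0,"az":0,"fingers":76}]'

```text
time_s: 16.7
tool_pos: [0.5032, -0.0647, 0.3121]
tool_rot: [0.007, -0.666, 0.746, -0.004]
contact_force: [0.3, -0.3, 0.3]
width: 0.894
```

```bash
python3 b.py
python3 - <<'E'
from h import *
for n in ('side','scene','wrist'):
    p,d,P,K=cam(n); cv2.imwrite(f'pics/{n}7.png',p if n!='side' else cv2.resize(p[80:300,220:520],None,fx=2.5,fy=2.5))
    b=p.astype(int)
    x,y,z=P[...,0],P[...,1],P[...,2]
    dx,dy=x-.504,y-.065
    cx,cy=dx*.994-dy*.113,dx*.113+dy*.994
    m=(abs(cx)<.085)&(abs(cy)<.068)&(z>.045)&(z<.08)
    Q=np.c_[cx[m],cy[m]].astype(np.float32)*1000
    if len(Q)>20: print(n,len(Q),cv2.minAreaRect(Q),np.percentile(z[m],[5,50,95]))
    m=(abs(cx)<.09)&(cy>.085)&(cy<.2)&(z>.1)&(z<.26); Q=np.c_[cy[m],z[m]]
    if len(Q)>50:
        c=np.polyfit(Q[:,1],Q[:,0],1); print('flap lean from vertical rad',c[0],len(Q))
    if n!='wrist':
        m=(y<-.18)&(y>-.28)&(x>.54)&(x<.67)&(z>.042)&(z<.065); print('caciotta',cv2.minAreaRect(P[m][:,:2].astype(np.float32)*1000))
E
```

```text
[ 0.5032 -0.0647  0.3121] xang -96.4 z [ 0.016  0.003 -1.   ] [ 0.13  0.09 -0.06  1.55  0.    1.48 -1.62] [ 0.3 -0.3  0.3] 76.3
side 706 ((1.5814590454101562, -7.172435760498047), (103.45631408691406, 58.260616302490234), 1.055505633354187) [0.04995507 0.05863107 0.0615287 ]
flap lean from vertical rad 0.18942216601574907 749
caciotta ((608.2225341796875, -235.8541259765625), (77.22972106933594, 67.99710083007812), 89.08799743652344)
scene 386 ((-0.3606452941894531, -5.037811279296875), (57.85295104980469, 103.38029479980469), 89.79536437988281) [0.04910188 0.05994907 0.06248382]
flap lean from vertical rad 0.39896841608236633 1222
caciotta ((605.3995971679688, -237.40875244140625), (78.97405242919922, 78.44172668457031), 89.16986846923828)
wrist 2762 ((2.2351417541503906, -7.789031982421875), (101.97708129882812, 55.184669494628906), 0.15554921329021454) [0.05443157 0.05835182 0.05977071]
flap lean from vertical rad 0.36788690973204224 24633
```

View pics/side7.png

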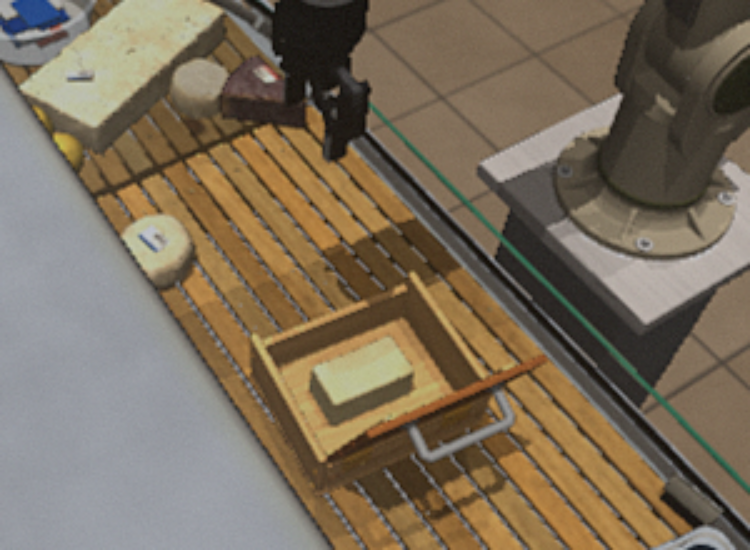

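The side view shows the block lying flat in the middle of the crate at about (362,380). The flap is leaning back open, the round cheese is in place and the arm is clear, so I'll hand in the job.

```bash
python3 -c "
from cell import *
print(job_done())"
```

```text
the job is handed in; nothing more can be done
None
```

The flap is open, the cheese block lies flat on the floor of the lower tier, and I handed the job in at about 17 s of the 64 s allowed. I gripped the handle bar and swung the flap past upright, to about 1.76 rad. When I let go, it settled back on its stop. Then I gripped the block across its 58 mm side, lowered it to the tier floor, released it and moved the arm clear.

**Final checks:**
- **Block:** it lies flat about 1 mm from the crate centre along x and 7 mm along y. Its top is 59 mm above the deck (60 mm expected), so its centre is about 25 mm above the tier floor.
- **Flap:** scene and wrist cameras put it 0.37–0.40 rad past vertical, about the 0.35 rad of its end stop. The side camera's fit gave only 0.19 rad; that fit is probably poor because its mask also catches the handle. Even 0.19 rad would be about 1.76 rad open, above the 1.6 limit.
- **Other cheeses:** the small round cheese shifted by no more than about 5 mm between measurements, which is within noise. I checked the wedge only by eye, and it looked unmoved. I did not re-measure the large wheel after the start; the gripper passed above it while backing off the handle, and I saw no contact.
- **Forces:** the wrist force reached about 18 N while the flap was opening and again, for a moment, as I backed off the handle. At the end it read about zero, with the arm touching nothing.
- **Set-down:** the touchdown force was too small to stand out from sensor noise. I judged contact from the gripper height, which matched the expected 26 mm and stopped falling.

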